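# Divide and stock the coil drawer

## Robot

A 6-joint arm with a two-finger parallel gripper is mounted at the origin on the work surface. World frame = base frame: x ahead of the robot, y to its left, z up, the work surface at z = 0. Lengths are in m, angles in rad, forces in N, time in s.
With the tool pointing down it reaches from about 0.225 to 0.875 m from the base axis. Payload 3.4 kg.
Tool frame: the origin (TCP) lies on the mounting face of the last link; the fingertips stand 173 mm ahead of it and the grasp point (between the pads) lies 155 mm ahead of it; z points along the fingers, y is the line along which they close (so a half turn about z gives the same grasp; the last joint's range is limited). The gripper opens to 85 mm and grips with 20 to 120 N. Pads are 22 mm wide; open, the fingers measure 114 mm over their backs; the gripper's body (76 mm by 85 mm) begins 54 mm behind the grasp point. The pads swing forward as they close: fully open they stand 13 mm farther back than shut.
Start: joints at [1.171, 0.276, 1.505, -0, 1.361, -0.121], TCP at [0.158, 0.553, 0.405] pointing down, gripper open.
Joint ranges: [-2.89, 2.89], [-0.75, 2.08], [0.22, 2.7], [-1.18, 4.32], [0.11, 2.71], [-2.7, 2.7]. Speed limits (rad/s): [2.57, 2.57, 3.14, 3.14, 3.14, 3.14].

## Interface

Orientations are given as a unit quaternion [w, x, y, z].
In Python, from rig import manip gives the robot as it stands.
- The arm moves only by the tool carry_out, never from a script. Its arguments are lists of equal length, an entry for each row: "linear": the shift along the world's x, y, z each as a share of 500 mm, from -1 to 1, a list of three; "angular": the turn, a rotation vector about the world's x, y, z each as a share of 0.08 rad, from -1 to 1, a list of three; "hand": the opening, from 0 (shut) to 1 (fully open). In form: {"linear": [[x, y, z], ...], "angular": [[rx, ry, rz], ...], "hand": [hand, ...]}. A call has 1 to 8 rows; each row shifts and turns the commanded pose from where the row before left it; what a row does not reach is not made up. A row lasts 1/12 s, in which the tool goes at most 41.7 mm and 7.16 degrees, less where a joint would pass 70% of its speed; a pose out of reach is approached as far as the arm can. A call with a number of a shift or a turn outside -1 to 1 is refused whole. A call with a gripper value outside its range is refused whole. The fingers move at their own pace and stop on an object; "force" is the grip in N (left out, the last holds). Time passes only in rows, so rows that do not move let the fingers close. It gives the time, the measured TCP pose, the force, the opening and the grip force at its end, in the units of the state.
- manip.get_state(): the state, without advancing time (a new reading comes with each control period).
- manip.get_image(name): name is "scene" or "top"; returns the picture (400x640x3 uint8, red, green, blue); there is no depth.
- manip.camera_params(name): a dict with "fx", "fy", "cx", "cy" (pixels), "view" (4x4, takes a point from world to camera coordinates). Camera axes: x right, y down, z forward; pixel columns grow to the right and rows downward; lengths in m; the calibration is good to about 2 mm. A picture is of the moment at which its call begins. camera_params takes no time and is no camera call.
- manip.sign_off(): hands the job in; it is judged then, once.
The state is a dict: "clock": time; "qpos": joint angles; "qd": joint speeds; "effort": joint torques, N m; "position": TCP position; "ee_rot": TCP orientation; "contact_force": force on the tool from outside, world axes, zero at the start; "moment": the same for the moment, N m; "width": finger opening in m; "gripper_force": force on a finger pad.
Only numpy, scipy, OpenCV 4.12 (cv2) and the standard library are available. Lean on these libraries where they do the work, as an engineer would, in place of code of your own. Each camera call takes 0.05 s, during which the arm holds its last target. There are 200 camera calls.

## Task

Pull the drawer of the bench cabinet open, slide every divider plate from the rack fully home into a slot of its own in the drawer (any slot), and stand every ignition coil upright on the drawer floor, one to a bay and in the middle of it rather than across a slot, with its steel tab pointing to the drawer's front (the handle side). Then push the drawer fully shut, and leave the other tools and parts on the bench where they are.

Things in the scene. Friction and masses are not known exactly. Their poses are not given: they have to be found in the camera images.
- drawer (a joint): Drawer opening in m: 0 is shut, 0.16 is fully open (end stop). It slides straight out to the cabinet's front (-x of drawer_mid) and stays where it is left; it takes about 3 N to move. Fully open, the inside of its back wall is about 24 mm in front of the cabinet's shell.
- cabinet: Grey bench-top drawer cabinet, fixed, 157 deep x 374 wide, top 110 mm above the bench. Origin: on the bench, below the centre of the shut drawer's interior; x points from front to back, away from the robot, y to the left along the front. Its shell spans x = -0.072 to +0.085. Its inside ceiling is 75 mm above the drawer floor.
- drawer_handle (a point): Middle of the drawer's handle: a dark horizontal round bar 12 mm thick, 120 mm long along the drawer's y, its centre 50 mm in front of the aluminium drawer front and 65 mm above the bench. The drawer front's upper edge is 92 mm above the bench. Moves with the drawer.
- drawer_mid (a point): Centre of the drawer's inner floor (20 mm above the bench), moves with it. x points to the drawer's back (-x to the handle), y along the row of slots, z up. Interior 128 (x) x 320 mm (y), red walls 45 mm high. The slots mark off four bays, 128 long, 74 mm clear between dividers, with middle lines at y = -0.123, -0.041, 0.041, 0.123 of this frame, whether or not a divider stands between.
- slot0 (a point): Slot 0 of three, 82 mm apart along the drawer's y (0 is the most -y); point on the drawer floor midway from front to back, axes as drawer_mid. Upright grooves between ribs on front and back wall, facing each other, hold a plate that runs front to back: 10.5 mm wide, funnelled to about 20 mm from 36 to 45 mm above the drawer floor; the ribs stand 9 mm out of the walls.
- slot1 (a point): Slot 1 of three, 82 mm apart along the drawer's y (0 is the most -y); point on the drawer floor midway from front to back, axes as drawer_mid. Upright grooves between ribs on front and back wall, facing each other, hold a plate that runs front to back: 10.5 mm wide, funnelled to about 20 mm from 36 to 45 mm above the drawer floor; the ribs stand 9 mm out of the walls.
- slot2 (a point): Slot 2 of three, 82 mm apart along the drawer's y (0 is the most -y); point on the drawer floor midway from front to back, axes as drawer_mid. Upright grooves between ribs on front and back wall, facing each other, hold a plate that runs front to back: 10.5 mm wide, funnelled to about 20 mm from 36 to 45 mm above the drawer floor; the ribs stand 9 mm out of the walls.
- rack: Dark steel rack, fixed, base 110 (its x) x 190 (y) x 6 mm, with comb teeth up to 30 mm high that hold the dividers on edge along its x, in three 12 mm gaps 62 mm apart along its y. The teeth stand 35 to 49 mm either side of the rack's middle line. Origin: centre of its underside.
- divider0: Red plastic divider plate (two or three are present), 122 long (its x) x 8 thick (its y) x 52 high (its z), 70 g. Origin: middle of its lower long edge. At the start it stands on edge in the rack, lower edge 6 mm above the bench. Both ends and faces are alike.
- divider1: Red plastic divider plate (two or three are present), 122 long (its x) x 8 thick (its y) x 52 high (its z), 70 g. Origin: middle of its lower long edge. At the start it stands on edge in the rack, lower edge 6 mm above the bench. Both ends and faces are alike.
- divider2: Red plastic divider plate (two or three are present), 122 long (its x) x 8 thick (its y) x 52 high (its z), 70 g. Origin: middle of its lower long edge. At the start it stands on edge in the rack, lower edge 6 mm above the bench. Both ends and faces are alike.
- coil0: Ignition coil (two or three are present), about 120 g: black base 64 (its x) x 40 (y) x 16 mm high, on it a grey ridge 50 (x) x 20 (y) mm that reaches up to 50 mm, and one steel tab 18 mm wide, 10 mm thick, that sticks out 20 mm from the base's +x end. Origin: centre of the base's underside; z up. It starts standing on its base on the mat, turned any way. It may get knocked.
- coil1: Ignition coil (two or three are present), about 120 g: black base 64 (its x) x 40 (y) x 16 mm high, on it a grey ridge 50 (x) x 20 (y) mm that reaches up to 50 mm, and one steel tab 18 mm wide, 10 mm thick, that sticks out 20 mm from the base's +x end. Origin: centre of the base's underside; z up. It starts standing on its base on the mat, turned any way. It may get knocked.
- coil2: Ignition coil (two or three are present), about 120 g: black base 64 (its x) x 40 (y) x 16 mm high, on it a grey ridge 50 (x) x 20 (y) mm that reaches up to 50 mm, and one steel tab 18 mm wide, 10 mm thick, that sticks out 20 mm from the base's +x end. Origin: centre of the base's underside; z up. It starts standing on its base on the mat, turned any way. It may get knocked.
- tab0 (a point): End of coil0's steel tab, 52 mm from the coil's origin along its x, 5 mm up.
- tab1 (a point): End of coil1's steel tab, 52 mm from the coil's origin along its x, 5 mm up.
- tab2 (a point): End of coil2's steel tab, 52 mm from the coil's origin along its x, 5 mm up.
- mat: Thin light grey mat, 270 x 190 mm, on which the coils stand (its top is level with the bench). Origin: its centre.
- screwdriver: Screwdriver lying on the bench: not part of the job, leave it alone.
- socket: Steel socket, 28 mm wide, 26 mm high, standing: not part of the job, leave it alone.
- washer: Thick steel washer, 28 mm wide and 6 mm high, on the mat near the coils: not part of the job, leave it alone.
- spark_plug: Spark plug, 60 mm long, 18 mm thick, lying beside the rack: not part of the job, leave it alone.
- wrench: Wrench lying on the bench: not part of the job, leave it alone.
Things that resemble listed ones, but are neither listed nor needed, are in the scene too. Leave any black look-alike of the divider0 alone.

How it is judged:
On the way, in this order (a step that is already met when the one before it is completed fails the run):
1. the drawer is pulled open (value of joint drawer above 0.13 m), for 0.2 s.
2. with the drawer open, every divider is home in a slot and every coil stands in a bay with its tab to the front (((horizontal distance between divider0 and slot0 below 0.007 m and z of divider0 in the frame of slot0 below 0.006 m and angle between the x axis of divider0 and the x axis of drawer_mid, either way round below 0.1 rad and angle between divider0's own z axis and vertical below 0.12 rad) or (horizontal distance between divider0 and slot1 below 0.007 m and z of divider0 in the frame of slot1 below 0.006 m and angle between the x axis of divider0 and the x axis of drawer_mid, either way round below 0.1 rad and angle between divider0's own z axis and vertical below 0.12 rad) or (horizontal distance between divider0 and slot2 below 0.007 m and z of divider0 in the frame of slot2 below 0.006 m and angle between the x axis of divider0 and the x axis of drawer_mid, either way round below 0.1 rad and angle between divider0's own z axis and vertical below 0.12 rad)) and ((horizontal distance between divider1 and slot0 below 0.007 m and z of divider1 in the frame of slot0 below 0.006 m and angle between the x axis of divider1 and the x axis of drawer_mid, either way round below 0.1 rad and angle between divider1's own z axis and vertical below 0.12 rad) or (horizontal distance between divider1 and slot1 below 0.007 m and z of divider1 in the frame of slot1 below 0.006 m and angle between the x axis of divider1 and the x axis of drawer_mid, either way round below 0.1 rad and angle between divider1's own z axis and vertical below 0.12 rad) or (horizontal distance between divider1 and slot2 below 0.007 m and z of divider1 in the frame of slot2 below 0.006 m and angle between the x axis of divider1 and the x axis of drawer_mid, either way round below 0.1 rad and angle between divider1's own z axis and vertical below 0.12 rad)) and ((horizontal distance between divider2 and slot0 below 0.007 m and z of divider2 in the frame of slot0 below 0.006 m and angle between the x axis of divider2 and the x axis of drawer_mid, either way round below 0.1 rad and angle between divider2's own z axis and vertical below 0.12 rad) or (horizontal distance between divider2 and slot1 below 0.007 m and z of divider2 in the frame of slot1 below 0.006 m and angle between the x axis of divider2 and the x axis of drawer_mid, either way round below 0.1 rad and angle between divider2's own z axis and vertical below 0.12 rad) or (horizontal distance between divider2 and slot2 below 0.007 m and z of divider2 in the frame of slot2 below 0.006 m and angle between the x axis of divider2 and the x axis of drawer_mid, either way round below 0.1 rad and angle between divider2's own z axis and vertical below 0.12 rad)) and (y of coil0 in the frame of drawer_mid between -0.1425 and -0.1035 m or y of coil0 in the frame of drawer_mid between -0.0605 and -0.0215 m or y of coil0 in the frame of drawer_mid between 0.0215 and 0.0605 m or y of coil0 in the frame of drawer_mid between 0.1035 and 0.1425 m) and x of coil0 in the frame of drawer_mid between -0.04 and 0.04 m and z of each of coil0, coil1, coil2 in the frame of drawer_mid below 0.006 m and x of each of tab0, tab1, tab2 in the frame of drawer_mid below -0.012 m and angle between the x axis of each of coil0, coil1, coil2 and the x axis of drawer_mid, either way round below 0.4 rad and angle between each of coil0, coil1, coil2's own z axis and vertical below 0.12 rad and (y of coil1 in the frame of drawer_mid between -0.1425 and -0.1035 m or y of coil1 in the frame of drawer_mid between -0.0605 and -0.0215 m or y of coil1 in the frame of drawer_mid between 0.0215 and 0.0605 m or y of coil1 in the frame of drawer_mid between 0.1035 and 0.1425 m) and x of coil1 in the frame of drawer_mid between -0.04 and 0.04 m and (y of coil2 in the frame of drawer_mid between -0.1425 and -0.1035 m or y of coil2 in the frame of drawer_mid between -0.0605 and -0.0215 m or y of coil2 in the frame of drawer_mid between 0.0215 and 0.0605 m or y of coil2 in the frame of drawer_mid between 0.1035 and 0.1425 m) and x of coil2 in the frame of drawer_mid between -0.04 and 0.04 m and value of joint drawer above 0.08 m), for 0.2 s.
At the end, for the whole second after the job is handed in: Each divider stands down in a slot (edge within 6 mm of the floor, 7 mm of the slot's centre); each coil stands on the drawer floor, within 19.5 mm sideways of a bay's middle, within 0.4 rad of front-to-back, tab to the front; the drawer is shut within 8 mm; all at rest (((horizontal distance between divider0 and slot0 below 0.007 m and z of divider0 in the frame of slot0 below 0.006 m and angle between the x axis of divider0 and the x axis of drawer_mid, either way round below 0.1 rad and angle between divider0's own z axis and vertical below 0.12 rad) or (horizontal distance between divider0 and slot1 below 0.007 m and z of divider0 in the frame of slot1 below 0.006 m and angle between the x axis of divider0 and the x axis of drawer_mid, either way round below 0.1 rad and angle between divider0's own z axis and vertical below 0.12 rad) or (horizontal distance between divider0 and slot2 below 0.007 m and z of divider0 in the frame of slot2 below 0.006 m and angle between the x axis of divider0 and the x axis of drawer_mid, either way round below 0.1 rad and angle between divider0's own z axis and vertical below 0.12 rad)) and ((horizontal distance between divider1 and slot0 below 0.007 m and z of divider1 in the frame of slot0 below 0.006 m and angle between the x axis of divider1 and the x axis of drawer_mid, either way round below 0.1 rad and angle between divider1's own z axis and vertical below 0.12 rad) or (horizontal distance between divider1 and slot1 below 0.007 m and z of divider1 in the frame of slot1 below 0.006 m and angle between the x axis of divider1 and the x axis of drawer_mid, either way round below 0.1 rad and angle between divider1's own z axis and vertical below 0.12 rad) or (horizontal distance between divider1 and slot2 below 0.007 m and z of divider1 in the frame of slot2 below 0.006 m and angle between the x axis of divider1 and the x axis of drawer_mid, either way round below 0.1 rad and angle between divider1's own z axis and vertical below 0.12 rad)) and ((horizontal distance between divider2 and slot0 below 0.007 m and z of divider2 in the frame of slot0 below 0.006 m and angle between the x axis of divider2 and the x axis of drawer_mid, either way round below 0.1 rad and angle between divider2's own z axis and vertical below 0.12 rad) or (horizontal distance between divider2 and slot1 below 0.007 m and z of divider2 in the frame of slot1 below 0.006 m and angle between the x axis of divider2 and the x axis of drawer_mid, either way round below 0.1 rad and angle between divider2's own z axis and vertical below 0.12 rad) or (horizontal distance between divider2 and slot2 below 0.007 m and z of divider2 in the frame of slot2 below 0.006 m and angle between the x axis of divider2 and the x axis of drawer_mid, either way round below 0.1 rad and angle between divider2's own z axis and vertical below 0.12 rad)) and (y of coil0 in the frame of drawer_mid between -0.1425 and -0.1035 m or y of coil0 in the frame of drawer_mid between -0.0605 and -0.0215 m or y of coil0 in the frame of drawer_mid between 0.0215 and 0.0605 m or y of coil0 in the frame of drawer_mid between 0.1035 and 0.1425 m) and x of coil0 in the frame of drawer_mid between -0.04 and 0.04 m and z of each of coil0, coil1, coil2 in the frame of drawer_mid below 0.006 m and x of each of tab0, tab1, tab2 in the frame of drawer_mid below -0.012 m and angle between the x axis of each of coil0, coil1, coil2 and the x axis of drawer_mid, either way round below 0.4 rad and angle between each of coil0, coil1, coil2's own z axis and vertical below 0.12 rad and (y of coil1 in the frame of drawer_mid between -0.1425 and -0.1035 m or y of coil1 in the frame of drawer_mid between -0.0605 and -0.0215 m or y of coil1 in the frame of drawer_mid between 0.0215 and 0.0605 m or y of coil1 in the frame of drawer_mid between 0.1035 and 0.1425 m) and x of coil1 in the frame of drawer_mid between -0.04 and 0.04 m and (y of coil2 in the frame of drawer_mid between -0.1425 and -0.1035 m or y of coil2 in the frame of drawer_mid between -0.0605 and -0.0215 m or y of coil2 in the frame of drawer_mid between 0.0215 and 0.0605 m or y of coil2 in the frame of drawer_mid between 0.1035 and 0.1425 m) and x of coil2 in the frame of drawer_mid between -0.04 and 0.04 m and value of joint drawer below 0.008 m and velocity of joint drawer below 0.01 m/s and linear speed of each of divider0, divider1, divider2, coil0, coil1, coil2 below 0.02 m/s); the robot touches nothing.
It fails at once if a tool or part that is not part of the job is moved more than 6 cm (distance of any of screwdriver, socket, washer, spark_plug, wrench from where it was at the start of the episode above 0.06 m).
It fails at once if the socket is tipped over (angle between socket's own z axis and vertical above 0.7 rad).
Of divider0, divider1, divider2 only 2 to 3 are there at a start; the rules pass over those that are not, and their reading is None.
Of coil0, coil1, coil2 only 2 to 3 are there at a start; the rules pass over those that are not, and their reading is None.
At some moment in a run one of coil0, coil1, coil2 may be knocked a few centimetres aside while the robot is not near it.
It also fails if it takes over 210 s, if anything falls off the work surface, if the arm or the gripper's body presses on something with over 40 N, if the wrist force passes 120 N, or if a joint passes its speed limit or range.

## Working session

There is one attempt and no reset: what is moved stays moved. The work goes in short steps, Python scripts to look and compute and a tool call to move; the robot and the scene stay as the last step left them, time stands still between calls to the robot, and variables do not carry over. Pictures are saved under pics/ and viewed, at most 14 in all, crops included, and the job is handed in when it is done.

Besides the shell and the picture viewer there is one more tool, called after ">>>" as name(argument=value, ...) on one line, values as JSON. carry_out: Moves the arm, as the interface text tells. Its arguments: {"type":"object","properties":{"linear":{"type":"array"},"angular":{"type":"array"},"hand":{"type":"array"},"force":{"type":"number"}},"required":["linear","angular","hand"]}

```bash
ls; mkdir -p pics; cat > h.py <<'E'
import numpy as np, cv2
from rig import manip
def snap(cam,fn,crop=None,k=1):
    im=manip.get_image(cam)[:,:,::-1]
    cv2.imwrite(fn.replace('.png','_full.png'),im)
    if crop: 
        x0,y0,x1,y1=crop; im=im[y0:y1,x0:x1]
    if k!=1: im=cv2.resize(im,None,fx=k,fy=k,interpolation=cv2.INTER_CUBIC)
    cv2.imwrite(fn,im)
def pix(cam,p):
    c=manip.camera_params(cam); V=np.array(c['view']); q=V[:3,:3]@np.array(p)+V[:3,3]
    return np.array([c['fx']*q[0]/q[2]+c['cx'],c['fy']*q[1]/q[2]+c['cy']])
def ray(cam,u,v,z):
    c=manip.camera_params(cam); V=np.array(c['view']); R=V[:3,:3]; o=-R.T@V[:3,3]
    d=R.T@np.array([(u-c['cx'])/c['fx'],(v-c['cy'])/c['fy'],1]); return o+d*(z-o[2])/d[2]
E
python3 - <<'E'
from h import *
snap('top','pics/t0.png',k=1.25); snap('scene','pics/s0.png',k=1.25)
s=manip.get_state(); print(s)
for n in('top','scene'):
    c=manip.camera_params(n);V=np.array(c['view']);print(c['fx'],-V[:3,:3].T@V[:3,3],V[:3,:3].round(3).tolist())
E
```

```text
pics
{'clock': 0.1, 'qpos': array([ 1.17098689e+00,  2.76547773e-01,  1.50602823e+00,  1.00692974e-05,
        1.36071048e+00, -1.20996299e-01]), 'qd': array([ 0.00064789, -0.00325912, -0.00140993,  0.00104182, -0.00018463,
        0.00033725]), 'effort': array([ 8.23794671e-04, -4.17707527e+01, -2.46402687e+01, -8.40455573e-05,
        5.98475963e-03,  4.08141659e-06]), 'position': array([0.15817463, 0.55261675, 0.40390819]), 'ee_rot': array([-2.22812371e-04,  1.38956461e-01,  9.90298129e-01, -8.17095593e-04]), 'contact_force': array([-0.84958305,  0.07272668,  0.1557944 ]), 'moment': array([-0.00069323, -0.01799127,  0.08210205]), 'gripper_force': 0.0, 'width': 0.08563696300817526}
376.46393217480414 [0.29298993 0.0395118  1.08509103] [[-0.091, -0.996, -0.0], [-0.972, 0.089, -0.216], [0.215, -0.019, -0.976]]
416.47569767077124 [1.36811124 0.68158363 1.05587507] [[-0.583, 0.812, -0.014], [0.552, 0.384, -0.74], [-0.596, -0.439, -0.672]]
```

View pics/t0.png

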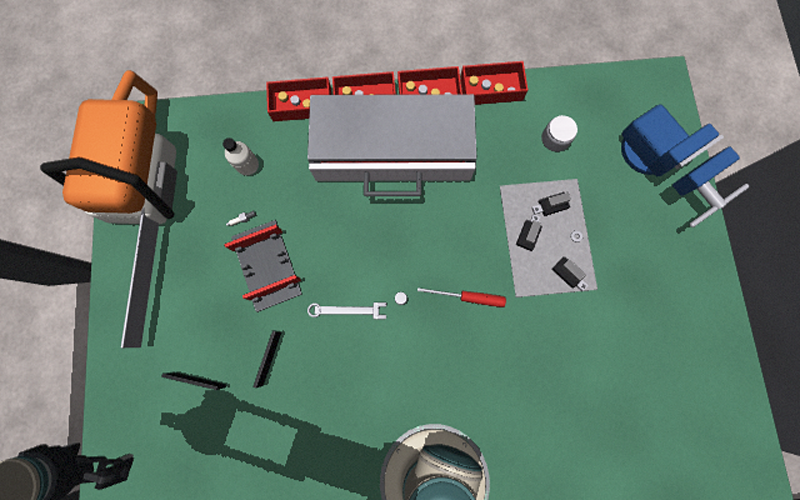

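View pics/s0.png

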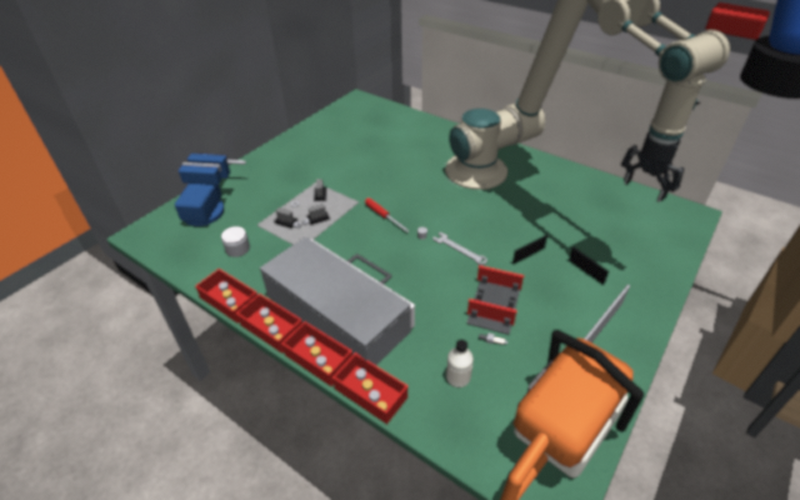

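The top view shows the cabinet at (390,135) with its handle at (393,190). The rack is at (263,263) with dividers in its two outer gaps. Three coils stand on the mat at (553,203), (530,235) and (570,272), and the washer is at (577,237). I'll crop closer.

```bash
python3 - <<'E'
from h import *
im=cv2.imread('pics/t0_full.png')
def tile(x0,y0,w,h,k):
    t=cv2.resize(im[y0:y0+h,x0:x0+w],None,fx=k,fy=k,interpolation=cv2.INTER_CUBIC)
    for i in range(0,w,10): cv2.putText(t,str(x0+i),(i*k,8),0,.3,(255,255,0),1); cv2.line(t,(i*k,0),(i*k,h*k),(255,255,0) if 0 else (120,120,60),1) if 0 else cv2.line(t,(i*k,10),(i*k,14),(255,255,0),1)
    for i in range(0,h,10): cv2.putText(t,str(y0+i),(0,i*k+4),0,.3,(0,255,255),1); cv2.line(t,(20,i*k),(25,i*k),(0,255,255),1)
    return t
cv2.imwrite('pics/c0.png',tile(175,165,80,90,7)[:600])
cv2.imwrite('pics/c1.png',tile(398,140,90,84,7)[:600])
cv2.imwrite('pics/c2.png',tile(240,70,150,95,5))
E
```

```text
(no output)
```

View pics/c0.png

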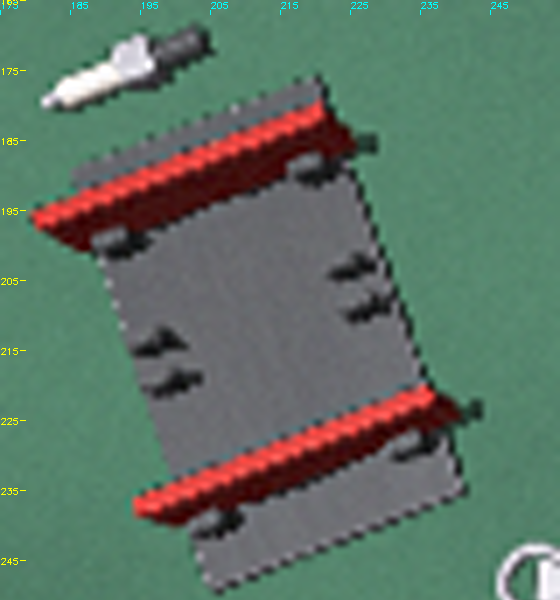

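View pics/c1.png

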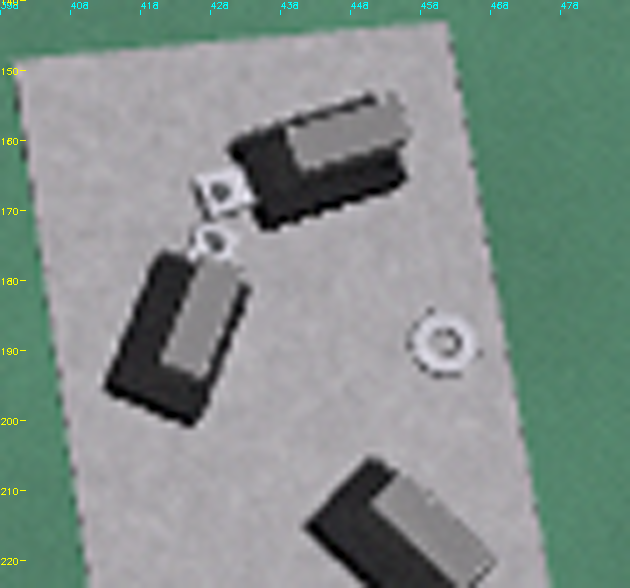

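View pics/c2.png

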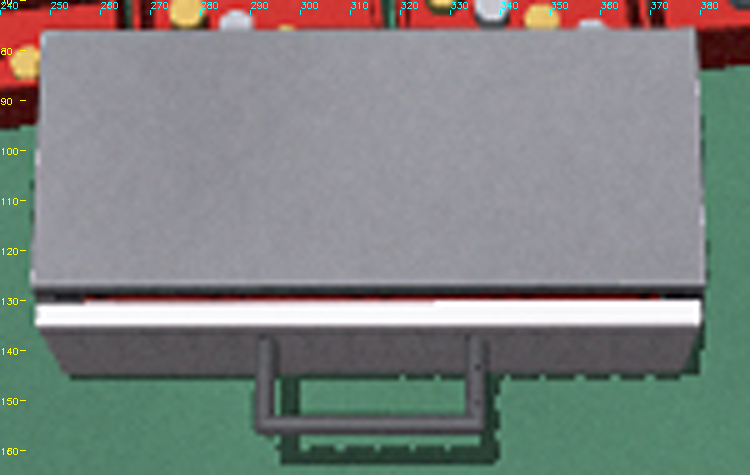

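```bash
cat >> h.py <<'E'
from scipy.optimize import least_squares
def fit(cam,model,px,x0):
    """planar pose (x,y,yaw) of model points (k,3) seen at pixels"""
    model=np.array(model,float);px=np.array(px,float)
    def f(p):
        c,s=np.cos(p[2]),np.sin(p[2])
        return np.concatenate([pix(cam,[p[0]+c*m[0]-s*m[1],p[1]+s*m[0]+c*m[1],m[2]])-q for m,q in zip(model,px)])
    r=least_squares(f,x0); return r.x.round(4),r.fun.reshape(-1,2).round(1).tolist()
E
python3 - <<'E'
from h import *
print('cab',fit('top',[[.085,.187,.11],[.085,-.187,.11],[-.072,.187,.11],[-.072,-.187,.11]],[[248.4,76],[379.4,75.6],[246.4,126.8],[381.2,127.4]],[.6,0,0]))
c=lambda x,y:[175+x/7,165+y/7]
print('rack',fit('top',[[.055,.095,.006],[-.055,.095,.006],[-.055,-.095,.006],[.055,-.095,.006]],[c(318,75),c(73,178),c(218,590),c(465,490)],[.4,.3,-1.2]))
for a,b in(((35,217),(325,108)),((138,507),(435,392))):
    print('div',fit('top',[[-.061,0,.058],[.061,0,.058]],[c(*a),c(*b)],[.4,.3,-1.2]))
for u in((255,425),(487,425)): print('handle',ray('top',240+u[0]/5,70+u[1]/5,.065))
d=lambda x,y:[398+x/7,140+y/7]
m=[[.025,.01,.05],[.025,-.01,.05],[-.025,.01,.05],[-.025,-.01,.05]]
print('A',fit('top',[[.025,-.01,.05],[-.025,-.01,.05],[-.025,.01,.05],[.025,.01,.05],[.032,-.02,.016],[.032,.02,.016],[-.032,.02,.016]],[d(288,130),d(395,95),d(412,133),d(300,170),d(230,147),d(268,230),d(405,183)],[.55,-.3,-2.8+6.28-1.5]))
print('B',fit('top',[[.025,.01,.05],[.025,-.01,.05],[-.025,-.01,.05],[-.025,.01,.05],[.032,.02,.016],[-.032,.02,.016],[-.032,-.02,.016]],[d(205,258),d(247,275),d(205,380),d(160,358),d(163,250),d(105,388),d(190,427)],[.5,-.3,-.5]))
E
```

```text
cab (array([ 0.7597,  0.0215, -0.0913]), [[-0.1, -0.5], [0.3, -0.1], [-0.6, 0.5], [0.4, -0.0]])
rack (array([ 0.4964,  0.3394, -1.2677]), [[-0.1, -0.0], [-0.5, -0.8], [-0.3, 0.7], [0.9, 0.0]])
div (array([ 0.5574,  0.3576, -1.2848]), [[-0.1, 0.0], [0.1, -0.0]])
div (array([ 0.4385,  0.3187, -1.2838]), [[-0.0, 0.0], [0.0, -0.0]])
handle [0.62904776 0.0988072  0.065     ]
handle [ 0.61709182 -0.03217738  0.065     ]
A (array([ 0.5801, -0.3466,  1.8136]), [[-1.0, 0.4], [-0.3, -0.1], [0.1, 0.8], [0.0, 1.0], [0.3, -1.0], [0.2, -0.5], [0.6, -0.6]])
B (array([ 0.5092, -0.276 , -0.5402]), [[-0.3, -0.6], [0.2, -0.0], [-0.5, 0.5], [-0.6, 0.7], [0.3, 0.0], [0.1, -0.5], [0.8, -0.2]])
```

The measurements agree: the rack gaps come out 62 mm apart, and the handle sits at cabinet x = -0.137. Next I move over the handle and turn the tool to close along the drawer's x.

>>> carry_out(linear=[[0.0517,-0.0577,-0.0116],[0.0517,-0.0577,-0.0116],[0.0517,-0.0577,-0.0116],[0.0517,-0.0577,-0.0116],[0.0517,-0.0577,-0.0116],[0.0517,-0.0577,-0.0116],[0.0517,-0.0577,-0.0116],[0.0517,-0.0577,-0.0116]], angular=[[0,0,-0.96],[0,0,-0.96],[0,0,-0.96],[0,0,-0.96],[0,0,-0.96],[0,0,-0.96],[0,0,-0.96],[0,0,-0.96]], hand=[0.47,0.47,0.47,0.47,0.47,0.47,0.47,0.47], force=60)

```text
clock: 0.77
position: [0.3657, 0.3203, 0.3579]
ee_rot: [-0.0, 0.434, 0.901, -0.0]
contact_force: [0.7, -0.2, 0.2]
width: 0.0402
gripper_force: 0.0
```

>>> carry_out(linear=[[0.0517,-0.0577,-0.0116],[0.0517,-0.0577,-0.0116],[0.0517,-0.0577,-0.0116],[0.0517,-0.0577,-0.0116],[0.0517,-0.0577,-0.0116],[0.0517,-0.0577,-0.0116],[0.0517,-0.0577,-0.0116],[0.0517,-0.0577,-0.0116]], angular=[[0,0,-0.96],[0,0,-0.96],[0,0,-0.96],[0,0,-0.96],[0,0,-0.96],[0,0,-0.96],[0,0,-0.96],[0,0,-0.96]], hand=[0.47,0.47,0.47,0.47,0.47,0.47,0.47,0.47])

```text
clock: 1.43
position: [0.5727, 0.0894, 0.3112]
ee_rot: [-0.0, 0.686, 0.728, -0.0]
contact_force: [0.1, 1.2, 1.0]
width: 0.04
gripper_force: 0.0
```

>>> carry_out(linear=[[0.0517,-0.0577,-0.0116],[0.0517,-0.0577,-0.0116],[0,0,0],[0,0,0]], angular=[[0,0,-0.96],[0,0,-0.96],[0,0,0],[0,0,0]], hand=[0.47,0.47,0.47,0.47])

```text
clock: 1.77
position: [0.6245, 0.0316, 0.2989]
ee_rot: [-0.001, 0.739, 0.673, -0.001]
contact_force: [-0.7, 0.6, -0.4]
width: 0.0401
gripper_force: 0.0
```

>>> carry_out(linear=[[-0.0015,0.002,-0.0395],[-0.0015,0.002,-0.0395],[0,0,-0.0395],[0,0,-0.0395],[0,0,0],[0,0,0],[0,0,0],[0,0,0]], angular=[[0,0,0],[0,0,0],[0,0,0],[0,0,0],[0,0,0],[0,0,0],[0,0,0],[0,0,0]], hand=[0.47,0.47,0.47,0.47,0.47,0,0,0])

```text
clock: 2.43
position: [0.6227, 0.036, 0.223]
ee_rot: [0.001, 0.738, 0.675, 0.001]
contact_force: [0.6, 1.3, -2.1]
width: 0.01
gripper_force: 58.4
```

>>> carry_out(linear=[[0,0,0],[0,0,0]], angular=[[0,0,0],[0,0,0]], hand=[0,0])

```text
clock: 2.6
position: [0.6227, 0.036, 0.2229]
ee_rot: [0.001, 0.738, 0.674, 0.002]
contact_force: [0.8, 1.9, 2.7]
width: 0.0094
gripper_force: 58.8
```

>>> carry_out(linear=[[-0.01,0.0009,0],[-0.04,0.0037,0],[-0.05,0.0046,0],[-0.05,0.0046,0],[-0.05,0.0046,0],[-0.05,0.0046,0],[-0.04,0.0037,0],[-0.02,0.0018,0]], angular=[[0,0,0],[0,0,0],[0,0,0],[0,0,0],[0,0,0],[0,0,0],[0,0,0],[0,0,0]], hand=[0,0,0,0,0,0,0,0])

```text
clock: 3.27
position: [0.4657, 0.0499, 0.2229]
ee_rot: [0.001, 0.738, 0.675, 0.001]
contact_force: [4.3, 0.2, 3.8]
width: 0.0095
gripper_force: 61.4
```

>>> carry_out(linear=[[-0.008,0.0008,0],[0,0,0],[0,0,0]], angular=[[0,0,0],[0,0,0],[0,0,0]], hand=[0,0,0])

```text
clock: 3.52
position: [0.4644, 0.05, 0.2229]
ee_rot: [0.002, 0.738, 0.674, 0.002]
contact_force: [3.0, 0.8, 8.0]
width: 0.0097
gripper_force: 62.1
```

>>> carry_out(linear=[[0,0,0],[0,0,0],[0,0,0.02],[0,0,0.05],[0,0,0.05],[0,0,0.05],[0,0,0.03],[0,0,0]], angular=[[0,0,0],[0,0,0],[0,0,0],[0,0,0],[0,0,0],[0,0,0],[0,0,0],[0,0,0]], hand=[0.47,0.47,0.47,0.47,0.47,0.47,0.47,0.47])

```text
clock: 4.18
position: [0.4635, 0.0501, 0.3238]
ee_rot: [0.001, 0.738, 0.674, 0.001]
contact_force: [0.2, 0.0, 0.2]
width: 0.0402
gripper_force: 0.0
```

>>> carry_out(linear=[[-0.0065,0.067,0],[-0.0065,0.067,0],[-0.0065,0.067,0],[-0.0065,0.067,0],[-0.0065,0.067,0],[-0.0065,0.067,0],[-0.0065,0.067,0],[-0.0065,0.067,0]], angular=[[0,0,0.61],[0,0,0.61],[0,0,0.61],[0,0,0.61],[0,0,0.61],[0,0,0.61],[0,0,0.61],[0,0,0.61]], hand=[0.47,0.47,0.47,0.47,0.47,0.47,0.47,0.47])

```text
clock: 4.85
position: [0.4358, 0.3192, 0.3193]
ee_rot: [-0.001, 0.592, 0.806, -0.002]
contact_force: [0.4, -1.1, 0.2]
width: 0.0399
gripper_force: 0.0
```

```bash
cat >> h.py <<'E'
def tile(fn,out,x0,y0,w,h,k):
    im=cv2.imread(fn)
    t=cv2.resize(im[y0:y0+h,x0:x0+w],None,fx=k,fy=k,interpolation=cv2.INTER_CUBIC)
    for i in range(0,w,10): cv2.putText(t,str(x0+i),(i*k,8),0,.3,(255,255,0),1); cv2.line(t,(i*k,10),(i*k,14),(255,255,0),1)
    for i in range(0,h,10): cv2.putText(t,str(y0+i),(0,i*k+4),0,.3,(0,255,255),1); cv2.line(t,(20,i*k),(25,i*k),(0,255,255),1)
    cv2.imwrite(out,t)
E
python3 - <<'E'
from h import *
snap('top','pics/t1.png')
tile('pics/t1_full.png','pics/d1.png',240,110,150,115,5)
s=manip.get_state();print(s['position'],s['ee_rot'],s['clock'])
E
```

```text
[0.43570451 0.32438148 0.31951662] [-0.00261099  0.59115228  0.80655512  0.00100043] 4.9
```

View pics/d1.png

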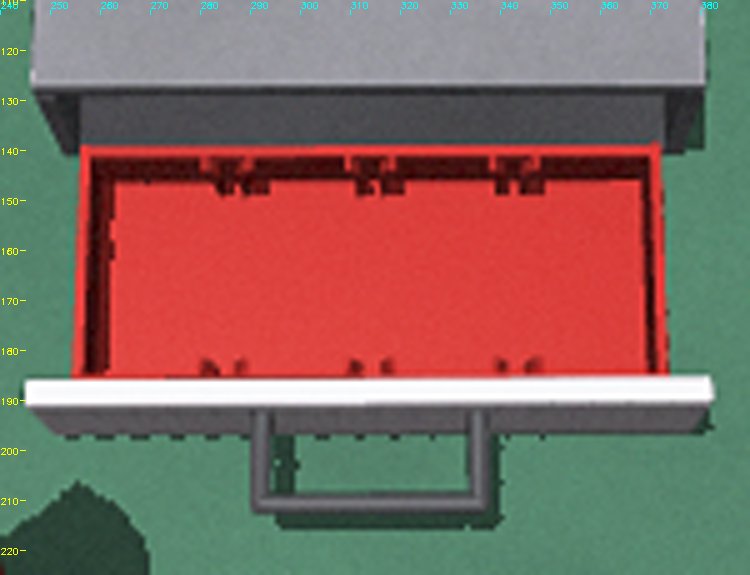

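```bash
python3 - <<'E'
from h import *
d=lambda x,y:[240+x/5,110+y/5]
print(fit('top',[[.064,.16,.02],[.064,-.16,.02],[-.055,.082,.065],[-.055,0,.065],[-.055,-.082,.065]],[d(113,181),d(641,179),d(224,368),d(371,367),d(517,366)],[.6,.036,-.09]))
print(fit('top',[[.064,.16,.02],[.064,-.16,.02]],[d(113,181),d(641,179)],[.6,.036,-.09]))
h=[ray('top',*d(252,502),.065),ray('top',*d(487,500),.065)];print(h)
E
```

```text
(array([ 0.5976,  0.0346, -0.0918]), [[-1.5, 1.0], [0.6, 1.5], [0.2, -1.0], [0.2, -0.8], [0.4, -0.6]])
(array([ 0.6016,  0.0326, -0.0871]), [[-1.0, -0.0], [1.0, -0.0]])
[array([0.47059667, 0.11202355, 0.065     ]), array([ 0.4599853 , -0.01649337,  0.065     ])]
```

>>> carry_out(linear=[[0,0,0],[0,0,0],[0,0,0]], angular=[[0,0,0],[0,0,0],[0,0,0]], hand=[0.47,0.47,0.47])

```text
clock: 5.15
position: [0.4366, 0.3171, 0.3201]
ee_rot: [-0.0, 0.594, 0.805, -0.002]
contact_force: [0.2, -0.3, -0.1]
width: 0.0397
gripper_force: 0.0
```

>>> carry_out(linear=[[0.004,0.003,-0.05],[0,0,-0.06],[0,0,-0.06],[0,0,-0.05],[0,0,-0.03],[0,0,0],[0,0,0],[0,0,0]], angular=[[0,0,0],[0,0,0],[0,0,0],[0,0,0],[0,0,0],[0,0,0],[0,0,0],[0,0,0]], hand=[0.47,0.47,0.47,0.47,0.47,0.47,0,0])

```text
clock: 5.82
position: [0.4398, 0.3191, 0.1972]
ee_rot: [0.0, 0.594, 0.804, 0.001]
contact_force: [-0.2, -0.1, -0.2]
width: 0.0168
gripper_force: 0.0
```

>>> carry_out(linear=[[0,0,0],[0,0,0]], angular=[[0,0,0],[0,0,0]], hand=[0,0])

```text
clock: 5.98
position: [0.4397, 0.3197, 0.1978]
ee_rot: [0.001, 0.594, 0.805, 0.001]
contact_force: [1.0, -1.0, 3.3]
width: 0.0073
gripper_force: 59.3
```

>>> carry_out(linear=[[0,0,0.04],[0,0,0.05],[0,0,0.06],[0,0,0.06],[0,0,0.04],[0.0226,-0.0271,0],[0.0226,-0.0271,0],[0.0226,-0.0271,0]], angular=[[0,0,0],[0,0,0],[0,0,0],[0,0,0],[0,0,0],[0,0,0.984],[0,0,0.984],[0,0,0.984]], hand=[0,0,0,0,0,0,0,0])

```text
clock: 6.65
position: [0.473, 0.2788, 0.3231]
ee_rot: [0.001, 0.492, 0.87, 0.001]
contact_force: [-0.0, -0.9, -0.9]
width: 0.0071
gripper_force: 59.1
```

>>> carry_out(linear=[[0.0226,-0.0271,0],[0.0226,-0.0271,0],[0.0226,-0.0271,0],[0.0226,-0.0271,0],[0.0226,-0.0271,0],[0.0226,-0.0271,0],[0.0226,-0.0271,0],[0.0226,-0.0271,0]], angular=[[0,0,0.984],[0,0,0.984],[0,0,0.984],[0,0,0.984],[0,0,0.984],[0,0,0.984],[0,0,0.984],[0,0,0.984]], hand=[0,0,0,0,0,0,0,0])

```text
clock: 7.32
position: [0.5636, 0.1699, 0.3222]
ee_rot: [0.001, 0.199, 0.98, 0.0]
contact_force: [1.0, -0.2, -0.3]
width: 0.0076
gripper_force: 59.2
```

>>> carry_out(linear=[[0.0226,-0.0271,0],[0.0226,-0.0271,0],[0.0226,-0.0271,0],[0.0226,-0.0271,0],[0,0,0],[0,0,0],[0,0,0]], angular=[[0,0,0.984],[0,0,0.984],[0,0,0.984],[0,0,0.984],[0,0,0],[0,0,0],[0,0,0]], hand=[0,0,0,0,0,0,0])

```text
clock: 7.9
position: [0.608, 0.1168, 0.3216]
ee_rot: [-0.0, 0.046, 0.999, 0.0]
contact_force: [-1.0, 0.3, -1.3]
width: 0.007
gripper_force: 59.1
```

>>> carry_out(linear=[[0.0018,0,-0.04],[0,0,-0.04],[0,0,-0.03],[0,0,-0.02],[0,0,-0.014],[0,0,-0.01],[0,0,-0.01],[0,0,-0.006]], angular=[[0,0,0],[0,0,0],[0,0,0],[0,0,0],[0,0,0],[0,0,0],[0,0,0],[0,0,0]], hand=[0,0,0,0,0,0,0,0])

```text
clock: 8.57
position: [0.6096, 0.1167, 0.2364]
ee_rot: [0.0, 0.045, 0.999, 0.0]
contact_force: [0.7, 1.7, -0.0]
width: 0.0072
gripper_force: 59.2
```

>>> carry_out(linear=[[0,0,-0.01],[0,0,-0.01],[0,0,-0.01],[0,0,-0.01],[0,0,-0.007],[0,0,0],[0,0,0]], angular=[[0,0,0],[0,0,0],[0,0,0],[0,0,0],[0,0,0],[0,0,0],[0,0,0]], hand=[0,0,0,0,0,0,0])

```text
clock: 9.15
position: [0.6094, 0.1166, 0.2123]
ee_rot: [-0.0, 0.045, 0.999, 0.0]
contact_force: [0.7, 1.9, -2.4]
width: 0.0073
gripper_force: 58.9
```

>>> carry_out(linear=[[0,0,0],[0,0,0],[0,0,0.02],[0,0,0.04],[0,0,0.06],[0,0,0.06],[0,0,0.04],[0,0,0]], angular=[[0,0,0],[0,0,0],[0,0,0],[0,0,0],[0,0,0],[0,0,0],[0,0,0],[0,0,0]], hand=[0.3,0.3,0.3,0.3,0.3,0.3,0.3,0.3])

```text
clock: 9.82
position: [0.6109, 0.1163, 0.3293]
ee_rot: [0.006, 0.045, 0.999, 0.0]
contact_force: [-0.6, 0.0, 0.2]
width: 0.0253
gripper_force: 0.0
```

>>> carry_out(linear=[[-0.007,0.032,0],[-0.007,0.032,0],[-0.007,0.032,0],[-0.007,0.032,0],[-0.007,0.032,0],[-0.007,0.032,0],[-0.007,0.032,0],[-0.007,0.032,0]], angular=[[0,0,-0.984],[0,0,-0.984],[0,0,-0.984],[0,0,-0.984],[0,0,-0.984],[0,0,-0.984],[0,0,-0.984],[0,0,-0.984]], hand=[0.3,0.3,0.3,0.3,0.3,0.3,0.3,0.3])

```text
clock: 10.48
position: [0.5809, 0.2448, 0.3227]
ee_rot: [-0.0, 0.354, 0.935, -0.0]
contact_force: [0.4, -0.4, -0.0]
width: 0.0255
gripper_force: 0.0
```

>>> carry_out(linear=[[-0.007,0.032,0],[-0.007,0.032,0],[-0.007,0.032,0],[-0.007,0.032,0],[-0.007,0.032,0],[-0.007,0.032,0],[-0.007,0.034,0],[0,0,0]], angular=[[0,0,-0.984],[0,0,-0.984],[0,0,-0.984],[0,0,-0.984],[0,0,-0.984],[0,0,-0.984],[0,0,-0.984],[0,0,0]], hand=[0.3,0.3,0.3,0.3,0.3,0.3,0.3,0.3])

```text
clock: 11.15
position: [0.556, 0.3598, 0.3226]
ee_rot: [-0.001, 0.593, 0.805, 0.0]
contact_force: [-0.4, -0.6, -0.6]
width: 0.0258
gripper_force: 0.0
```

>>> carry_out(linear=[[0,0,0],[0,0,0],[0,0,0]], angular=[[0,0,0],[0,0,0],[0,0,0]], hand=[0.3,0.3,0.3])

```text
clock: 11.4
position: [0.5571, 0.3565, 0.3228]
ee_rot: [0.0, 0.594, 0.805, -0.0]
contact_force: [-1.2, -0.2, -0.3]
width: 0.0258
gripper_force: 0.0
```

```bash
python3 - <<'E'
from h import *
snap('top','pics/t2.png')
tile('pics/t2_full.png','pics/d2.png',240,130,150,70,5)
for p in((180,102),(45,102),(210,40)): print(ray('top',175+p[0]/7,165+p[1]/7,.009))
E
```

```text
[0.59611965 0.37254843 0.009     ]
[0.60128551 0.42915107 0.009     ]
[0.62207604 0.35933062 0.009     ]
```

View pics/d2.png

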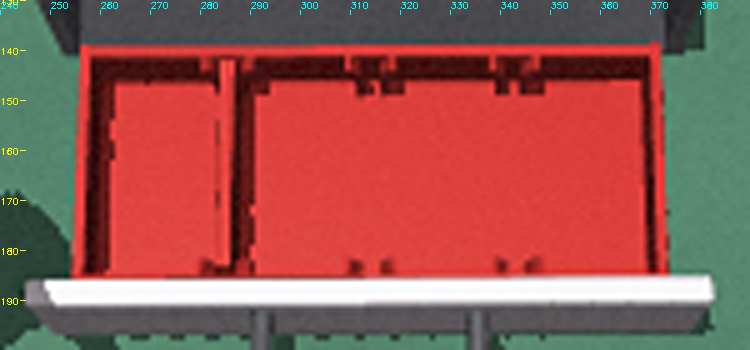

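The picture shows the divider home in the left slot at crop (228,60–265). Next, the second divider.

>>> carry_out(linear=[[0.001,0.003,-0.05],[0,0,-0.06],[0,0,-0.06],[0,0,-0.05],[0,0,-0.031],[0,0,0],[0,0,0],[0,0,0]], angular=[[0,0,0],[0,0,0],[0,0,0],[0,0,0],[0,0,0],[0,0,0],[0,0,0],[0,0,0]], hand=[0.3,0.3,0.3,0.3,0.3,0.3,0,0])

```text
clock: 12.12
position: [0.5583, 0.3588, 0.1986]
ee_rot: [0.001, 0.594, 0.805, 0.001]
contact_force: [-1.5, 0.2, -0.4]
width: 0.0075
gripper_force: 60.9
```

>>> carry_out(linear=[[0,0,0],[0,0,0]], angular=[[0,0,0],[0,0,0]], hand=[0,0])

```text
clock: 12.28
position: [0.558, 0.359, 0.199]
ee_rot: [0.001, 0.594, 0.805, 0.001]
contact_force: [0.8, -0.1, -1.1]
width: 0.0074
gripper_force: 60.9
```

>>> carry_out(linear=[[0,0,0.04],[0,0,0.05],[0,0,0.06],[0,0,0.06],[0,0,0.04],[0.0058,-0.0432,0],[0.0058,-0.0432,0],[0.0058,-0.0432,0]], angular=[[0,0,0],[0,0,0],[0,0,0],[0,0,0],[0,0,0],[0,0,0.984],[0,0,0.984],[0,0,0.984]], hand=[0,0,0,0,0,0,0,0])

```text
clock: 12.95
position: [0.566, 0.2938, 0.3243]
ee_rot: [0.001, 0.492, 0.87, 0.001]
contact_force: [-0.9, 0.4, -0.6]
width: 0.0074
gripper_force: 61.2
```

>>> carry_out(linear=[[0.0058,-0.0432,0],[0.0058,-0.0432,0],[0.0058,-0.0432,0],[0.0058,-0.0432,0],[0.0058,-0.0432,0],[0.0058,-0.0432,0],[0.0058,-0.0432,0],[0.0058,-0.0432,0]], angular=[[0,0,0.984],[0,0,0.984],[0,0,0.984],[0,0,0.984],[0,0,0.984],[0,0,0.984],[0,0,0.984],[0,0,0.984]], hand=[0,0,0,0,0,0,0,0])

```text
clock: 13.62
position: [0.5893, 0.1203, 0.3235]
ee_rot: [0.001, 0.199, 0.98, 0.0]
contact_force: [-0.5, -0.1, -0.2]
width: 0.0074
gripper_force: 61.2
```

>>> carry_out(linear=[[0.0058,-0.0432,0],[0.0058,-0.0432,0],[0.0058,-0.0432,0],[0.0058,-0.0432,0],[0,0,0],[0,0,0],[0,0,0]], angular=[[0,0,0.984],[0,0,0.984],[0,0,0.984],[0,0,0.984],[0,0,0],[0,0,0],[0,0,0]], hand=[0,0,0,0,0,0,0])

```text
clock: 14.2
position: [0.6008, 0.0352, 0.323]
ee_rot: [0.0, 0.046, 0.999, 0.0]
contact_force: [0.5, 0.4, -0.9]
width: 0.0071
gripper_force: 61.2
```

>>> carry_out(linear=[[0,0,-0.04],[0,0,-0.04],[0,0,-0.03],[0,0,-0.02],[0,0,-0.014],[0,0,-0.01],[0,0,-0.01],[0,0,-0.006]], angular=[[0,0,0],[0,0,0],[0,0,0],[0,0,0],[0,0,0],[0,0,0],[0,0,0],[0,0,0]], hand=[0,0,0,0,0,0,0,0])

```text
clock: 14.87
position: [0.6012, 0.0352, 0.2374]
ee_rot: [0.0, 0.045, 0.999, 0.0]
contact_force: [-0.1, -0.1, 0.1]
width: 0.0071
gripper_force: 61.2
```

>>> carry_out(linear=[[0,0,-0.01],[0,0,-0.01],[0,0,-0.01],[0,0,-0.01],[0,0,-0.008],[0,0,0],[0,0,0]], angular=[[0,0,0],[0,0,0],[0,0,0],[0,0,0],[0,0,0],[0,0,0],[0,0,0]], hand=[0,0,0,0,0,0,0])

```text
clock: 15.45
position: [0.6008, 0.0351, 0.2128]
ee_rot: [-0.001, 0.045, 0.999, 0.0]
contact_force: [-0.5, 1.8, -3.0]
width: 0.0074
gripper_force: 61.0
```

>>> carry_out(linear=[[0,0,0],[0,0,0],[0,0,0.02],[0,0,0.04],[0,0,0.06],[0,0,0.06],[0,0,0.04],[0,0,0]], angular=[[0,0,0],[0,0,0],[0,0,0],[0,0,0],[0,0,0],[0,0,0],[0,0,0],[0,0,0]], hand=[0.3,0.3,0.3,0.3,0.3,0.3,0.3,0.3])

```text
clock: 16.12
position: [0.6024, 0.0346, 0.3297]
ee_rot: [0.006, 0.045, 0.999, -0.0]
contact_force: [0.0, -0.1, 1.1]
width: 0.0257
gripper_force: 0.0
```

```bash
python3 - <<'E'
from h import *
snap('top','pics/t3.png')
tile('pics/t3_full.png','pics/m3.png',398,145,85,95,6)
a=cv2.imread('pics/t0_full.png')[140:240,398:480].astype(int);b=cv2.imread('pics/t3_full.png')[140:240,398:480].astype(int)
d=abs(a-b).max(2)>50;print(d.sum(),np.argwhere(d).mean(0) if d.any() else'')
E
```

```text
0
```

View pics/m3.png

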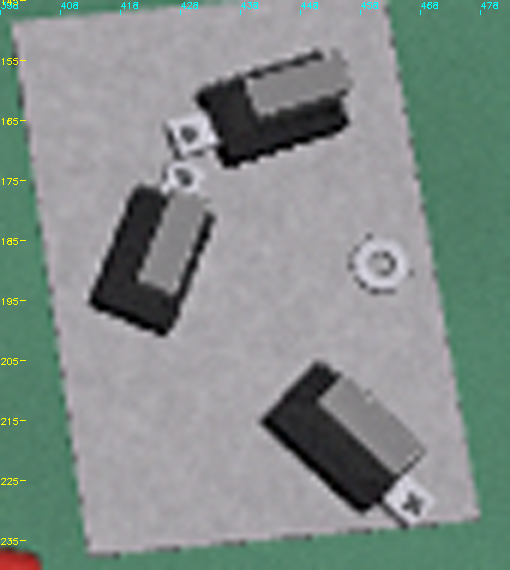

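```bash
python3 - <<'E'
from h import *
d=lambda x,y:[398+x/6,145+y/6]
print('C',fit('top',[[-.032,.02,.016],[-.032,-.02,.016],[.032,-.02,.016],[-.025,.01,.05],[-.025,-.01,.05],[.025,-.01,.05],[.025,.01,.05]],[d(320,362),d(262,420),d(365,512),d(345,372),d(318,402),d(390,475),d(427,452)],[.42,-.36,-2.2]))
print('A',fit('top',[[.025,-.01,.05],[-.025,-.01,.05],[-.025,.01,.05],[.025,.01,.05],[.032,-.02,.016],[.032,.02,.016],[-.032,.02,.016]],[d(243,83),d(333,52),d(352,87),d(258,117),d(197,93),d(228,167),d(348,122)],[.55,-.3,1.8]))
print('B',fit('top',[[.025,.01,.05],[.025,-.01,.05],[-.025,-.01,.05],[-.025,.01,.05],[.032,.02,.016],[-.032,.02,.016],[-.032,-.02,.016]],[d(173,195),d(215,210),d(170,295),d(137,278),d(145,185),d(90,302),d(167,335)],[.5,-.3,-.5]))
print(ray('top',*d(410,500),.01),ray('top',*d(183,178),.01),ray('top',*d(190,135),.01),'washer',ray('top',*d(380,264),.006))
E
```

```text
C (array([ 0.415 , -0.3528, -2.4698]), [[0.3, -0.3], [0.6, -0.5], [0.1, 0.3], [-0.4, 0.1], [-0.7, -0.0], [0.8, 0.8], [-0.6, -0.4]])
A (array([ 0.5804, -0.3458,  1.8259]), [[-0.6, 0.2], [0.3, -0.3], [0.0, 0.1], [-0.3, 0.8], [0.1, -0.4], [0.3, -0.4], [0.2, -0.0]])
B (array([ 0.5085, -0.2762, -0.5626]), [[0.5, -1.0], [-0.0, -0.4], [0.4, 0.9], [-0.6, 0.5], [-0.2, 0.1], [0.1, -0.4], [-0.1, 0.2]])
[ 0.38260371 -0.3816219   0.01      ] [ 0.54967176 -0.29786317  0.01      ] [ 0.57111554 -0.30463469  0.01      ] washer [ 0.49873337 -0.38859863  0.006     ]
```

>>> carry_out(linear=[[-0.0027,-0.0476,0],[-0.0027,-0.0476,0],[-0.0027,-0.0476,0],[-0.0027,-0.0476,0],[-0.0027,-0.0476,0],[-0.0027,-0.0476,0],[-0.0027,-0.0476,0],[-0.0027,-0.0476,0]], angular=[[0,0,-0.957],[0,0,-0.957],[0,0,-0.957],[0,0,-0.957],[0,0,-0.957],[0,0,-0.957],[0,0,-0.957],[0,0,-0.957]], hand=[0.42,0.42,0.42,0.42,0.42,0.42,0.42,0.42])

```text
clock: 16.83
position: [0.5894, -0.1566, 0.3222]
ee_rot: [-0.001, 0.346, 0.938, -0.0]
contact_force: [0.6, 0.2, -0.3]
width: 0.0357
gripper_force: 0.0
```

>>> carry_out(linear=[[-0.0027,-0.0476,0],[-0.0027,-0.0476,0],[-0.0027,-0.0476,0],[-0.0027,-0.0476,0],[-0.0027,-0.0476,0],[-0.0027,-0.0476,0],[-0.0027,-0.0476,0],[-0.0027,-0.0476,0]], angular=[[0,0,-0.957],[0,0,-0.957],[0,0,-0.957],[0,0,-0.957],[0,0,-0.957],[0,0,-0.957],[0,0,-0.957],[0,0,-0.957]], hand=[0.42,0.42,0.42,0.42,0.42,0.42,0.42,0.42])

```text
clock: 17.5
position: [0.5786, -0.3469, 0.3221]
ee_rot: [-0.001, 0.613, 0.79, -0.0]
contact_force: [0.0, 0.2, 0.4]
width: 0.036
gripper_force: 0.0
```

>>> carry_out(linear=[[0,0,0],[0,0,0],[0,0,0]], angular=[[0,0,0],[0,0,0],[0,0,0]], hand=[0.42,0.42,0.42])

```text
clock: 17.75
position: [0.5789, -0.3454, 0.3223]
ee_rot: [-0.001, 0.611, 0.792, 0.0]
contact_force: [-0.4, 0.6, -0.6]
width: 0.0361
gripper_force: 0.0
```

```bash
cat > ch.py <<'E'
from h import *
import sys
snap('top','pics/%s.png'%sys.argv[1])
a=cv2.imread('pics/t3_full.png')[140:245,398:480].astype(int);b=cv2.imread('pics/%s_full.png'%sys.argv[1])[140:245,398:480].astype(int)
d=abs(a-b).max(2)>50;y,x=np.where(d);print(d.sum(),(x.min()+398,x.max()+398,y.min()+140,y.max()+140) if d.any() else'')
s=manip.get_state();print(s['position'],s['ee_rot'])
E
python3 ch.py t4
```

```text
3844 (np.int64(398), np.int64(479), np.int64(140), np.int64(244))
[ 0.57911891 -0.34491765  0.32263639] [-1.04647038e-03  6.10754314e-01  7.91819420e-01  2.80390656e-04]
```

>>> carry_out(linear=[[0.003,-0.002,-0.05],[0,0,-0.06],[0,0,-0.06],[0,0,-0.05],[0,0,-0.035],[0,0,0],[0,0,0],[0,0,0]], angular=[[0,0,0],[0,0,0],[0,0,0],[0,0,0],[0,0,0],[0,0,0],[0,0,0],[0,0,0]], hand=[0.42,0.42,0.42,0.42,0.42,0.42,0,0])

```text
clock: 18.47
position: [0.5815, -0.3464, 0.1971]
ee_rot: [0.001, 0.611, 0.792, 0.0]
contact_force: [-0.7, -0.1, -0.9]
width: 0.0192
gripper_force: 60.7
```

>>> carry_out(linear=[[0,0,0],[0,0,0]], angular=[[0,0,0],[0,0,0]], hand=[0,0])

```text
clock: 18.63
position: [0.5813, -0.347, 0.1974]
ee_rot: [0.001, 0.611, 0.792, 0.0]
contact_force: [-0.7, -0.2, -0.5]
width: 0.019
gripper_force: 60.7
```

>>> carry_out(linear=[[0,0,0.04],[0,0,0.06],[0,0,0.06],[0,0,0.06],[0,0,0.03],[0.0049,0.063,0],[0.0049,0.063,0],[0.0049,0.063,0]], angular=[[0,0,0],[0,0,0],[0,0,0],[0,0,0],[0,0,0],[0,0,0.957],[0,0,0.957],[0,0,0.957]], hand=[0,0,0,0,0,0,0,0])

```text
clock: 19.3
position: [0.588, -0.2519, 0.3225]
ee_rot: [0.001, 0.516, 0.857, 0.0]
contact_force: [0.3, 1.1, -2.2]
width: 0.0193
gripper_force: 61.1
```

>>> carry_out(linear=[[0.0049,0.063,0],[0.0049,0.063,0],[0.0049,0.063,0],[0.0049,0.063,0],[0.0049,0.063,0],[0.0049,0.063,0],[0.0049,0.063,0],[0.0049,0.063,0]], angular=[[0,0,0.957],[0,0,0.957],[0,0,0.957],[0,0,0.957],[0,0,0.957],[0,0,0.957],[0,0,0.957],[0,0,0.957]], hand=[0,0,0,0,0,0,0,0])

```text
clock: 19.97
position: [0.6076, 0.0011, 0.322]
ee_rot: [0.001, 0.232, 0.973, 0.0]
contact_force: [-0.4, 0.5, -2.5]
width: 0.019
gripper_force: 61.0
```

>>> carry_out(linear=[[0.0049,0.063,0],[0.0049,0.063,0],[0.0049,0.063,0],[0.0049,0.063,0],[0.0049,0.063,0],[0,0,0],[0,0,0],[0,0,0]], angular=[[0,0,0.957],[0,0,0.957],[0,0,0.957],[0,0,0.957],[0,0,0.957],[0,0,0],[0,0,0],[0,0,0]], hand=[0,0,0,0,0,0,0,0])

```text
clock: 20.63
position: [0.6199, 0.157, 0.3214]
ee_rot: [0.0, 0.045, 0.999, -0.0]
contact_force: [0.4, -0.6, -2.1]
width: 0.0191
gripper_force: 60.9
```

>>> carry_out(linear=[[0,0,-0.05],[0,0,-0.05],[0,0,-0.04],[0,0,-0.03],[0,0,-0.02],[0,0,-0.01],[0,0,-0.006],[0,0,0]], angular=[[0,0,0],[0,0,0],[0,0,0],[0,0,0],[0,0,0],[0,0,0],[0,0,0],[0,0,0]], hand=[0,0,0,0,0,0,0,0])

```text
clock: 21.3
position: [0.6203, 0.1565, 0.218]
ee_rot: [0.0, 0.045, 0.999, 0.0]
contact_force: [-1.2, -0.3, -1.9]
width: 0.0188
gripper_force: 61.0
```

>>> carry_out(linear=[[0,0,0],[0,0,0],[0,0,0],[0,0,0.02],[0,0,0.05],[0,0,0.06],[0,0,0.06],[0,0,0.03]], angular=[[0,0,0],[0,0,0],[0,0,0],[0,0,0],[0,0,0],[0,0,0],[0,0,0],[0,0,0]], hand=[0,0.36,0.36,0.36,0.36,0.36,0.36,0.36])

```text
clock: 21.97
position: [0.6208, 0.1574, 0.3333]
ee_rot: [0.004, 0.045, 0.999, 0.001]
contact_force: [1.6, 0.0, 0.3]
width: 0.0308
gripper_force: 0.0
```

```bash
python3 ch.py t5
```

```text
259 (np.int64(418), np.int64(455), np.int64(153), np.int64(200))
[0.62141663 0.15747901 0.33549052] [0.00584046 0.04483726 0.9989766  0.001121  ]
```

```bash
cat > two.py <<'E'
from h import *
import sys
f='pics/%s_full.png'%sys.argv[1]
tile(f,'pics/a.png',398,145,85,95,6); tile(f,'pics/b.png',250,135,130,60,2)
a=cv2.imread('pics/a.png');b=cv2.imread('pics/b.png');o=np.zeros((570,770,3),np.uint8);o[:570,:510]=a[:570];o[:120,510:770]=b
cv2.imwrite('pics/%s_v.png'%sys.argv[1],o)
E
python3 two.py t5
```

```text
(no output)
```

View pics/t5_v.png

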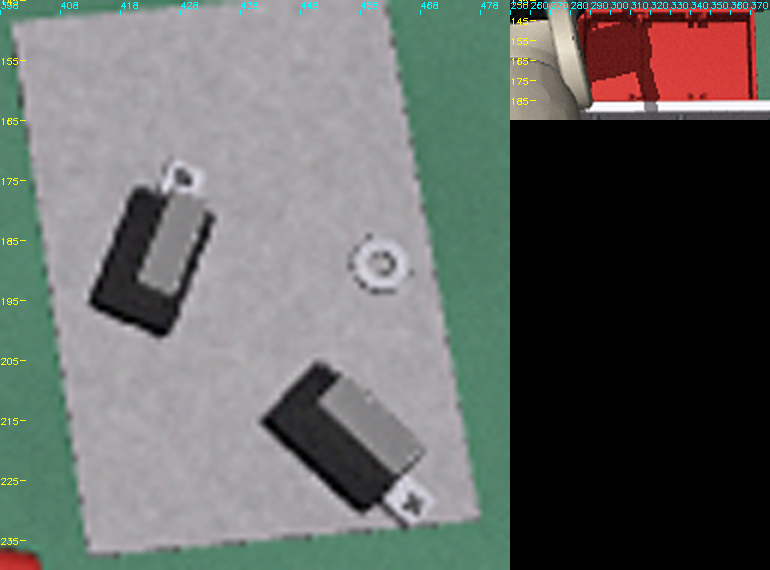

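Coils B and C haven't moved (B's ridge is at crop (175,245)), so I go to B.

>>> carry_out(linear=[[-0.016,-0.0619,0],[-0.016,-0.0619,0],[-0.016,-0.0619,0],[-0.016,-0.0619,0],[-0.016,-0.0619,0],[-0.016,-0.0619,0],[-0.016,-0.0619,0],[-0.016,-0.0619,0]], angular=[[0,0,-0.421],[0,0,-0.421],[0,0,-0.421],[0,0,-0.421],[0,0,-0.421],[0,0,-0.421],[0,0,-0.421],[0,0,-0.421]], hand=[0.42,0.42,0.42,0.42,0.42,0.42,0.42,0.42])

```text
clock: 22.68
position: [0.5553, -0.0917, 0.3285]
ee_rot: [0.001, 0.179, 0.984, -0.0]
contact_force: [-0.3, 0.2, 0.9]
width: 0.0356
gripper_force: 0.0
```

>>> carry_out(linear=[[-0.016,-0.0619,0],[-0.016,-0.0619,0],[-0.016,-0.0619,0],[-0.016,-0.0619,0],[-0.016,-0.0619,0],[-0.016,-0.0619,0],[0,0,0],[0,0,0]], angular=[[0,0,-0.421],[0,0,-0.421],[0,0,-0.421],[0,0,-0.421],[0,0,-0.421],[0,0,-0.421],[0,0,0],[0,0,0]], hand=[0.42,0.42,0.42,0.42,0.42,0.42,0.42,0.42])

```text
clock: 23.35
position: [0.5075, -0.2777, 0.3282]
ee_rot: [0.0, 0.278, 0.96, -0.0]
contact_force: [0.2, 0.2, 0.6]
width: 0.0359
gripper_force: 0.0
```

>>> carry_out(linear=[[0,0,0],[0,0,0]], angular=[[0,0,0],[0,0,0]], hand=[0.42,0.42])

```text
clock: 23.52
position: [0.5082, -0.2751, 0.328]
ee_rot: [-0.0, 0.277, 0.961, 0.0]
contact_force: [0.4, 0.2, 0.3]
width: 0.0364
gripper_force: 0.0
```

>>> carry_out(linear=[[0.001,-0.002,-0.05],[0,0,-0.06],[0,0,-0.06],[0,0,-0.055],[0,0,-0.038],[0,0,0],[0,0,0],[0,0,0]], angular=[[0,0,0],[0,0,0],[0,0,0],[0,0,0],[0,0,0],[0,0,0],[0,0,0],[0,0,0]], hand=[0.42,0.42,0.42,0.42,0.42,0.42,0,0])

```text
clock: 24.18
position: [0.5094, -0.2768, 0.1975]
ee_rot: [0.001, 0.276, 0.961, -0.0]
contact_force: [-0.6, -0.1, -1.0]
width: 0.0188
gripper_force: 61.2
```

>>> carry_out(linear=[[0,0,0],[0,0,0]], angular=[[0,0,0],[0,0,0]], hand=[0,0])

```text
clock: 24.35
position: [0.5091, -0.2773, 0.1979]
ee_rot: [0.001, 0.277, 0.961, -0.0]
contact_force: [0.5, -0.1, -1.1]
width: 0.019
gripper_force: 61.2
```

>>> carry_out(linear=[[0,0,0.04],[0,0,0.06],[0,0,0.06],[0,0,0.06],[0,0,0.03],[0.0057,0.0159,0],[0.0057,0.0159,0],[0.0057,0.0159,0]], angular=[[0,0,0],[0,0,0],[0,0,0],[0,0,0],[0,0,0],[0,0,-0.982],[0,0,-0.982],[0,0,-0.982]], hand=[0,0,0,0,0,0,0,0])

```text
clock: 25.02
position: [0.517, -0.2532, 0.3231]
ee_rot: [0.001, 0.39, 0.921, -0.0]
contact_force: [-0.7, -0.4, -0.7]
width: 0.0189
gripper_force: 61.5
```

>>> carry_out(linear=[[0.0057,0.0159,0],[0.0057,0.0159,0],[0.0057,0.0159,0],[0.0057,0.0159,0],[0.0057,0.0159,0],[0.0057,0.0159,0],[0.0057,0.0159,0],[0.0057,0.0159,0]], angular=[[0,0,-0.982],[0,0,-0.982],[0,0,-0.982],[0,0,-0.982],[0,0,-0.982],[0,0,-0.982],[0,0,-0.982],[0,0,-0.982]], hand=[0,0,0,0,0,0,0,0])

```text
clock: 25.68
position: [0.5399, -0.1893, 0.3224]
ee_rot: [0.001, 0.655, 0.755, 0.0]
contact_force: [0.1, 0.2, -1.2]
width: 0.0191
gripper_force: 61.5
```

>>> carry_out(linear=[[0.0057,0.0159,0],[0.0057,0.0159,0],[0.0057,0.0159,0],[0.0057,0.0159,0],[0.0057,0.0159,0],[0.0057,0.0159,0],[0.0057,0.0159,0],[0.0057,0.0159,0]], angular=[[0,0,-0.982],[0,0,-0.982],[0,0,-0.982],[0,0,-0.982],[0,0,-0.982],[0,0,-0.982],[0,0,-0.982],[0,0,-0.982]], hand=[0,0,0,0,0,0,0,0])

```text
clock: 26.35
position: [0.5627, -0.1257, 0.3224]
ee_rot: [0.001, 0.857, 0.516, 0.001]
contact_force: [-0.6, -0.5, -0.3]
width: 0.0192
gripper_force: 61.5
```

>>> carry_out(linear=[[0.0057,0.0159,0],[0.0057,0.0159,0],[0.0057,0.0159,0],[0.0057,0.0159,0],[0.0057,0.0159,0],[0.0057,0.0159,0],[0.0057,0.0159,0],[0.0057,0.0159,0]], angular=[[0,0,-0.982],[0,0,-0.982],[0,0,-0.982],[0,0,-0.982],[0,0,-0.982],[0,0,-0.982],[0,0,-0.982],[0,0,-0.982]], hand=[0,0,0,0,0,0,0,0])

```text
clock: 27.02
position: [0.5855, -0.0622, 0.3224]
ee_rot: [0.0, 0.974, 0.226, 0.001]
contact_force: [-0.5, -0.0, -1.3]
width: 0.0188
gripper_force: 61.5
```

>>> carry_out(linear=[[0.0057,0.0159,0],[0.0057,0.0159,0],[0.0057,0.0159,0],[0.0057,0.0159,0],[0.0057,0.0159,0],[0.0057,0.0159,0],[0.0057,0.0159,0],[0,0,0]], angular=[[0,0,-0.982],[0,0,-0.982],[0,0,-0.982],[0,0,-0.982],[0,0,-0.982],[0,0,-0.982],[0,0,-0.982],[0,0,0]], hand=[0,0,0,0,0,0,0,0])

```text
clock: 27.68
position: [0.6057, -0.0057, 0.3224]
ee_rot: [-0.0, 0.999, -0.046, 0.001]
contact_force: [0.2, 0.5, -1.2]
width: 0.0189
gripper_force: 61.5
```

>>> carry_out(linear=[[0,0,0],[0,0,0]], angular=[[0,0,0],[0,0,0]], hand=[0,0])

```text
clock: 27.85
position: [0.6052, -0.0072, 0.3218]
ee_rot: [0.0, 0.999, -0.045, 0.0]
contact_force: [-0.3, -0.6, -1.5]
width: 0.0188
gripper_force: 61.5
```

Now lower B into bay 1.

>>> carry_out(linear=[[0.001,0.001,-0.05],[0,0,-0.05],[0,0,-0.04],[0,0,-0.03],[0,0,-0.02],[0,0,-0.01],[0,0,-0.006],[0,0,0]], angular=[[0,0,0],[0,0,0],[0,0,0],[0,0,0],[0,0,0],[0,0,0],[0,0,0],[0,0,0]], hand=[0,0,0,0,0,0,0,0])

```text
clock: 28.52
position: [0.6061, -0.0066, 0.2184]
ee_rot: [0.0, 0.999, -0.045, 0.0]
contact_force: [-0.2, 0.1, -1.3]
width: 0.0191
gripper_force: 61.5
```

>>> carry_out(linear=[[0,0,0],[0,0,0],[0,0,0],[0,0,0.02],[0,0,0.05],[0,0,0.06],[0,0,0.06],[0,0,0.03]], angular=[[0,0,0],[0,0,0],[0,0,0],[0,0,0],[0,0,0],[0,0,0],[0,0,0],[0,0,0]], hand=[0,0.36,0.36,0.36,0.36,0.36,0.36,0.36])

```text
clock: 29.18
position: [0.6068, -0.0064, 0.3336]
ee_rot: [0.0, 0.999, -0.045, 0.004]
contact_force: [1.3, -0.6, -0.4]
width: 0.0308
gripper_force: 0.0
```

```bash
python3 ch.py t6; python3 - <<'E'
from h import *
a=cv2.imread('pics/t5_full.png')[203:245,430:480].astype(int);b=cv2.imread('pics/t6_full.png')[203:245,430:480].astype(int)
print((abs(a-b).max(2)>50).sum())
E
```

```text
492 (np.int64(413), np.int64(455), np.int64(153), np.int64(200))
[ 0.60737932 -0.00645159  0.33568517] [ 5.09672363e-04  9.98954948e-01 -4.53319164e-02  5.81112901e-03]
0
```

>>> carry_out(linear=[[-0.0273,-0.0494,0],[-0.0273,-0.0494,0],[-0.0273,-0.0494,0],[-0.0273,-0.0494,0],[-0.0273,-0.0494,0],[-0.0273,-0.0494,0],[-0.0273,-0.0494,0],[-0.0273,-0.0494,0]], angular=[[0,0,0.681],[0,0,0.681],[0,0,0.681],[0,0,0.681],[0,0,0.681],[0,0,0.681],[0,0,0.681],[0,0,0.681]], hand=[0.42,0.42,0.42,0.42,0.42,0.42,0.42,0.42])

```text
clock: 29.9
position: [0.4958, -0.2049, 0.3289]
ee_rot: [0.0, 0.985, 0.173, 0.0]
contact_force: [-0.1, 0.0, 0.2]
width: 0.036
gripper_force: 0.0
```

>>> carry_out(linear=[[-0.0273,-0.0494,0],[-0.0273,-0.0494,0],[-0.0273,-0.0494,0],[-0.0273,-0.0494,0],[-0.0273,-0.0494,0],[-0.0273,-0.0494,0],[0,0,0],[0,0,0]], angular=[[0,0,0.681],[0,0,0.681],[0,0,0.681],[0,0,0.681],[0,0,0.681],[0,0,0.681],[0,0,0],[0,0,0]], hand=[0.42,0.42,0.42,0.42,0.42,0.42,0.42,0.42])

```text
clock: 30.57
position: [0.4141, -0.3532, 0.3287]
ee_rot: [0.0, 0.945, 0.328, 0.0]
contact_force: [0.1, 0.4, -1.0]
width: 0.0359
gripper_force: 0.0
```

>>> carry_out(linear=[[0,0,0],[0,0,0]], angular=[[0,0,0],[0,0,0]], hand=[0.42,0.42])

```text
clock: 30.73
position: [0.4151, -0.3513, 0.3285]
ee_rot: [-0.0, 0.944, 0.33, 0.0]
contact_force: [-0.6, 0.5, -0.3]
width: 0.0359
gripper_force: 0.0
```

```bash
python3 ch.py t7; python3 two.py t7
```

```text
1527 (np.int64(413), np.int64(479), np.int64(153), np.int64(244))
[ 0.41526023 -0.35117205  0.32846901] [-1.10946359e-04  9.43943403e-01  3.30107279e-01  1.51860574e-04]
```

View pics/t7_v.png

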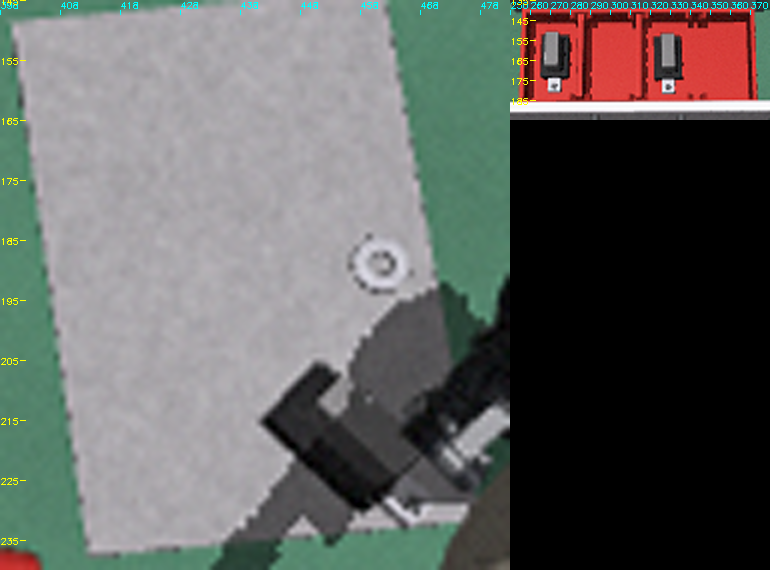

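Both placed coils stand with their tabs to the front (inset (553,60) and (668,60)). C is still where it was, so I grasp it.

>>> carry_out(linear=[[0,-0.003,-0.05],[0,0,-0.06],[0,0,-0.06],[0,0,-0.055],[0,0,-0.038],[0,0,0],[0,0,0],[0,0,0]], angular=[[0,0,0],[0,0,0],[0,0,0],[0,0,0],[0,0,0],[0,0,0],[0,0,0],[0,0,0]], hand=[0.42,0.42,0.42,0.42,0.42,0.42,0,0])

```text
clock: 31.45
position: [0.4157, -0.3537, 0.1979]
ee_rot: [0.001, 0.944, 0.33, 0.0]
contact_force: [-0.2, -0.1, -1.2]
width: 0.0187
gripper_force: 61.3
```

>>> carry_out(linear=[[0,0,0],[0,0,0]], angular=[[0,0,0],[0,0,0]], hand=[0,0])

```text
clock: 31.62
position: [0.4154, -0.354, 0.1983]
ee_rot: [0.001, 0.944, 0.33, 0.001]
contact_force: [0.4, -0.0, -1.9]
width: 0.019
gripper_force: 61.3
```

>>> carry_out(linear=[[0,0,0.04],[0,0,0.06],[0,0,0.06],[0,0,0.06],[0,0,0.03],[0.0332,0.0484,0],[0.0332,0.0484,0],[0.0332,0.0484,0]], angular=[[0,0,0],[0,0,0],[0,0,0],[0,0,0],[0,0,0],[0,0,-0.867],[0,0,-0.867],[0,0,-0.867]], hand=[0,0,0,0,0,0,0,0])

```text
clock: 32.28
position: [0.4648, -0.2806, 0.3236]
ee_rot: [0.001, 0.974, 0.227, 0.001]
contact_force: [0.0, 0.0, -0.7]
width: 0.019
gripper_force: 61.5
```

>>> carry_out(linear=[[0.0332,0.0484,0],[0.0332,0.0484,0],[0.0332,0.0484,0],[0.0332,0.0484,0],[0.0332,0.0484,0],[0.0332,0.0484,0],[0.0332,0.0484,0],[0.0332,0.0484,0]], angular=[[0,0,-0.867],[0,0,-0.867],[0,0,-0.867],[0,0,-0.867],[0,0,-0.867],[0,0,-0.867],[0,0,-0.867],[0,0,-0.867]], hand=[0,0,0,0,0,0,0,0])

```text
clock: 32.95
position: [0.5979, -0.0861, 0.323]
ee_rot: [0.0, 0.999, -0.047, 0.001]
contact_force: [1.0, -0.3, -1.7]
width: 0.0188
gripper_force: 61.5
```

>>> carry_out(linear=[[0,0,0],[0,0,0],[0,0,0]], angular=[[0,0,0],[0,0,0],[0,0,0]], hand=[0,0,0])

```text
clock: 33.2
position: [0.5971, -0.0876, 0.3223]
ee_rot: [0.0, 0.999, -0.045, 0.0]
contact_force: [-0.6, 0.5, -2.0]
width: 0.0193
gripper_force: 61.5
```

>>> carry_out(linear=[[0.001,-0.001,-0.05],[0,0,-0.05],[0,0,-0.04],[0,0,-0.03],[0,0,-0.02],[0,0,-0.01],[0,0,-0.006],[0,0,0]], angular=[[0,0,0],[0,0,0],[0,0,0],[0,0,0],[0,0,0],[0,0,0],[0,0,0],[0,0,0]], hand=[0,0,0,0,0,0,0,0])

```text
clock: 33.87
position: [0.5979, -0.0885, 0.219]
ee_rot: [0.0, 0.999, -0.046, 0.0]
contact_force: [-0.1, -0.0, -1.6]
width: 0.0193
gripper_force: 61.5
```

>>> carry_out(linear=[[0,0,0],[0,0,0],[0,0,0],[0,0,0.02],[0,0,0.05],[0,0,0.06],[0,0,0.06],[0,0,0.03]], angular=[[0,0,0],[0,0,0],[0,0,0],[0,0,0],[0,0,0],[0,0,0],[0,0,0],[0,0,0]], hand=[0,0.36,0.36,0.36,0.36,0.36,0.36,0.36])

```text
clock: 34.53
position: [0.5988, -0.088, 0.334]
ee_rot: [0.001, 0.999, -0.045, 0.004]
contact_force: [0.5, -0.0, 0.4]
width: 0.0306
gripper_force: 0.0
```

>>> carry_out(linear=[[-0.02,0.0136,0],[-0.02,0.0136,0],[-0.02,0.0136,0],[-0.02,0.0136,0],[-0.02,0.0136,0],[-0.02,0.0136,0],[-0.02,0.0136,0],[-0.02,0.0136,0]], angular=[[0,0,0.982],[0,0,0.982],[0,0,0.982],[0,0,0.982],[0,0,0.982],[0,0,0.982],[0,0,0.982],[0,0,0.982]], hand=[0.47,0.47,0.47,0.47,0.47,0.47,0.47,0.47])

```text
clock: 35.2
position: [0.5174, -0.0332, 0.3301]
ee_rot: [0.0, 0.964, 0.267, 0.001]
contact_force: [-0.4, -0.2, -0.1]
width: 0.0399
gripper_force: 0.0
```

>>> carry_out(linear=[[-0.02,0.0136,0],[-0.02,0.0136,0],[-0.02,0.0136,0],[-0.02,0.0136,0],[-0.02,0.0136,0],[-0.02,0.0136,0],[-0.02,0.0136,0],[-0.02,0.0136,0]], angular=[[0,0,0.982],[0,0,0.982],[0,0,0.982],[0,0,0.982],[0,0,0.982],[0,0,0.982],[0,0,0.982],[0,0,0.982]], hand=[0.47,0.47,0.47,0.47,0.47,0.47,0.47,0.47])

```text
clock: 35.87
position: [0.4374, 0.0212, 0.33]
ee_rot: [0.001, 0.834, 0.552, 0.001]
contact_force: [0.6, 1.3, -0.1]
width: 0.0399
gripper_force: 0.0
```

>>> carry_out(linear=[[-0.02,0.0136,0],[-0.02,0.0136,0],[-0.02,0.0136,0],[-0.02,0.0136,0],[0,0,0],[0,0,0],[0,0,0]], angular=[[0,0,0.982],[0,0,0.982],[0,0,0.982],[0,0,0.982],[0,0,0],[0,0,0],[0,0,0]], hand=[0.47,0.47,0.47,0.47,0.47,0.47,0.47])

```text
clock: 36.45
position: [0.3986, 0.0478, 0.3296]
ee_rot: [0.001, 0.739, 0.674, 0.001]
contact_force: [-0.7, 0.2, -0.1]
width: 0.0403
gripper_force: 0.0
```

```bash
python3 - <<'E'
from h import *
snap('top','pics/t8.png')
tile('pics/t8_full.png','pics/d8.png',240,130,150,110,5)
E
```

```text
(no output)
```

View pics/d8.png

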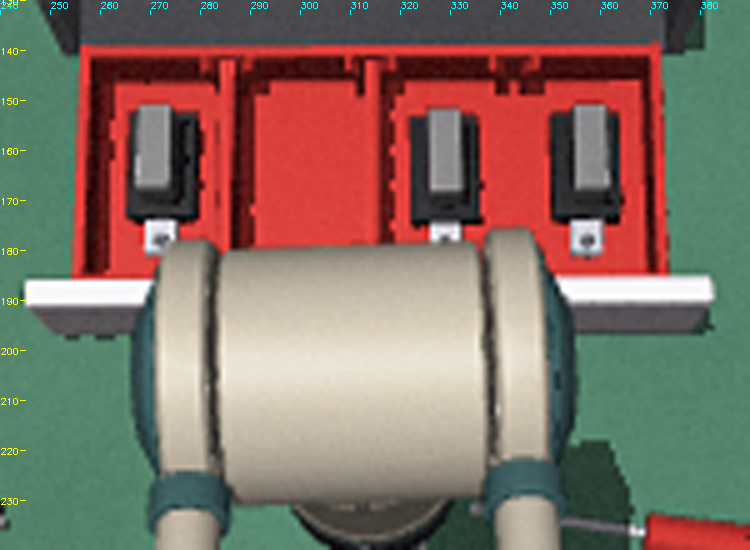

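All three coils stand upright with their tabs to the front, and both dividers are home. Now I grip the handle and shut the drawer.

>>> carry_out(linear=[[0.033,0.001,0],[0.033,0,0],[0.033,0,0],[0.033,0,0],[0,0,-0.04],[0,0,-0.06],[0,0,-0.06],[0,0,-0.054]], angular=[[0,0,0],[0,0,0],[0,0,0],[0,0,0],[0,0,0],[0,0,0],[0,0,0],[0,0,0]], hand=[0.47,0.47,0.47,0.47,0.47,0.47,0.47,0.47])

```text
clock: 37.17
position: [0.4647, 0.0481, 0.2205]
ee_rot: [0.0, 0.739, 0.674, 0.0]
contact_force: [0.8, -0.6, 0.1]
width: 0.0397
gripper_force: 0.0
```

>>> carry_out(linear=[[0,0,0],[0,0,0],[0,0,0],[0,0,0],[0,0,0],[0,0,0]], angular=[[0,0,0],[0,0,0],[0,0,0],[0,0,0],[0,0,0],[0,0,0]], hand=[0.47,0.47,0,0,0,0])

```text
clock: 37.67
position: [0.4648, 0.0484, 0.2236]
ee_rot: [0.002, 0.738, 0.674, 0.001]
contact_force: [-0.1, 0.9, 6.6]
width: 0.0101
gripper_force: 58.7
```

>>> carry_out(linear=[[0.006,-0.0006,0],[0.012,-0.0011,0],[0.02,-0.0018,0],[0.0239,-0.0022,0],[0.0239,-0.0022,0],[0.0239,-0.0022,0],[0.0239,-0.0022,0],[0.0239,-0.0022,0]], angular=[[0,0,0],[0,0,0],[0,0,0],[0,0,0],[0,0,0],[0,0,0],[0,0,0],[0,0,0]], hand=[0,0,0,0,0,0,0,0])

```text
clock: 38.33
position: [0.5425, 0.0415, 0.2236]
ee_rot: [-0.0, 0.738, 0.674, 0.0]
contact_force: [-3.5, 0.9, 9.1]
width: 0.0098
gripper_force: 59.0
```

>>> carry_out(linear=[[0.0239,-0.0022,0],[0.0239,-0.0022,0],[0.0239,-0.0022,0],[0.0239,-0.0022,0],[0.0239,-0.0022,0],[0.02,-0.0018,0],[0.012,-0.0011,0],[0.006,-0.0006,0]], angular=[[0,0,0],[0,0,0],[0,0,0],[0,0,0],[0,0,0],[0,0,0],[0,0,0],[0,0,0]], hand=[0,0,0,0,0,0,0,0])

```text
clock: 39.0
position: [0.6222, 0.0344, 0.2237]
ee_rot: [0.0, 0.739, 0.674, 0.001]
contact_force: [-3.3, 2.1, 7.4]
width: 0.01
gripper_force: 59.2
```

>>> carry_out(linear=[[0.004,-0.0004,0],[0,0,0],[0,0,0]], angular=[[0,0,0],[0,0,0],[0,0,0]], hand=[0,0,0])

```text
clock: 39.25
position: [0.6238, 0.0343, 0.2237]
ee_rot: [0.001, 0.738, 0.674, 0.001]
contact_force: [-1.3, 2.4, 5.3]
width: 0.0096
gripper_force: 59.1
```

>>> carry_out(linear=[[0.004,-0.0004,0],[0.003,0,0],[0,0,0],[0,0,0]], angular=[[0,0,0],[0,0,0],[0,0,0],[0,0,0]], hand=[0,0,0,0])

```text
clock: 39.58
position: [0.6253, 0.0342, 0.2237]
ee_rot: [-0.002, 0.738, 0.674, -0.001]
contact_force: [-6.1, 1.2, 9.9]
width: 0.0096
gripper_force: 59.6
```

>>> carry_out(linear=[[0,0,0],[0,0,0],[0,0,0.01],[0,0,0.04],[0,0,0.06],[0,0,0.06],[0,0,0.03],[0,0,0]], angular=[[0,0,0],[0,0,0],[0,0,0],[0,0,0],[0,0,0],[0,0,0],[0,0,0],[0,0,0]], hand=[0.4,0.4,0.4,0.4,0.4,0.4,0.4,0.4])

```text
clock: 40.25
position: [0.6285, 0.0334, 0.3268]
ee_rot: [0.004, 0.738, 0.674, 0.003]
contact_force: [1.0, 0.6, 0.9]
width: 0.0341
gripper_force: 0.0
```

>>> carry_out(linear=[[-0.06,0,0],[-0.06,0,0],[-0.06,0,0],[-0.06,0,0],[-0.06,0,0],[-0.06,0,0],[0,0,0],[0,0,0]], angular=[[0,0,0],[0,0,0],[0,0,0],[0,0,0],[0,0,0],[0,0,0],[0,0,0],[0,0,0]], hand=[0.4,0.4,0.4,0.4,0.4,0.4,0.4,0.4])

```text
clock: 40.92
position: [0.4453, 0.0337, 0.3213]
ee_rot: [-0.0, 0.739, 0.674, -0.0]
contact_force: [0.2, -0.0, 0.2]
width: 0.0341
gripper_force: 0.0
```

```bash
python3 - <<'E'
from h import *
snap('top','pics/t9.png',k=1.25)
E
```

```text
(no output)
```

View pics/t9.png

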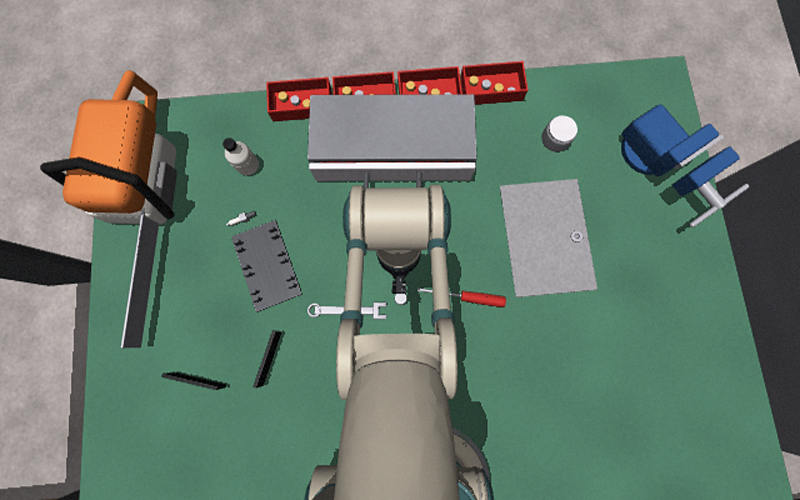

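The drawer front sits as it did at the start, at (390,170). The rack and mat are empty, and the socket, wrench, washer, screwdriver and spark plug haven't moved. I'm handing the job in.

```bash
python3 -c "
from rig import manip; print(manip.sign_off())"
```

```text
the job is handed in; nothing more can be done
None
```

The job is handed in, though no verdict came back: both dividers are home in slots, all three coils stand in their own bays with tabs to the front, and the drawer is shut; the other tools and parts appear unmoved in the last picture.

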